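# Confirm the ribbons of a bow on the counting keys

## Task

The next bow is built up from pink, then green, then blue ribbon: confirm them in that order by tapping down the key on the station that holds each spool - pink first, then green, then blue - lightly with the fingertips, until the key is fully down, its orange stem hidden, and stays there. Leave the white ribbon's key up, do not slam or lean on the stations, and leave all the spools standing in their cradles.

Things in the scene. Friction and masses are not known exactly. Their poses are not given: they have to be found in the camera images.
- pink_station: the pink ribbon's counting station, fixed to the bench: a dark steel base plate 200 x 76 x 8 mm, on it a grey key box 58 x 58 mm, 72 mm tall (74 mm with its black collar), and a cradle for the spool. Origin: on the bench right under the middle of the key box; its x axis points from the key box to the cradle (cradle centre 115 mm along x), z up. All four stations look alike but for the width of the cradle; the spool in the cradle tells them apart
- pink_key_top (a point): middle of the top face of the pink station's key: a round white cap 35 mm across with an orange stem below, standing on top of the key box. The top face is 92 mm above the bench with the key up and 82 mm with it fully down (8 mm above the collar); the cap itself is 8 mm thick, so orange shows only while the key is not fully down
- pink_key (a joint): travel of the pink station's key in m: 0 up, growing straight downward to 0.010 (fully down), which is a firm stop. Up to there it resists with about 3 N all the way, has no return spring and stays where it is left; the white cap rides on a rubber cushion that gives only above 4 N, about 1.5 N per mm for up to 8 mm, and recovers. It counts as down from 0.007
- pink_spool: spool of pink ribbon with grey-white card flanges, 90 mm across, 28 mm wide, about 80 g, standing loose on its rim in its station's cradle, axle level; its top is about 107 mm above the bench. Origin: on the axle, or within 8 mm of it, at one flange face; its z axis lies along the axle
- green_station: the green ribbon's counting station, fixed to the bench: a dark steel base plate 200 x 76 x 8 mm, on it a grey key box 58 x 58 mm, 72 mm tall (74 mm with its black collar), and a cradle for the spool. Origin: on the bench right under the middle of the key box; its x axis points from the key box to the cradle (cradle centre 115 mm along x), z up. All four stations look alike but for the width of the cradle; the spool in the cradle tells them apart
- green_key_top (a point): middle of the top face of the green station's key: a round white cap 35 mm across with an orange stem below, standing on top of the key box. The top face is 92 mm above the bench with the key up and 82 mm with it fully down (8 mm above the collar); the cap itself is 8 mm thick, so orange shows only while the key is not fully down
- green_key (a joint): travel of the green station's key in m: 0 up, growing straight downward to 0.010 (fully down), which is a firm stop. Up to there it resists with about 3 N all the way, has no return spring and stays where it is left; the white cap rides on a rubber cushion that gives only above 4 N, about 1.5 N per mm for up to 8 mm, and recovers. It counts as down from 0.007
- green_spool: spool of green ribbon with grey-white card flanges, 76 mm across, 40 mm wide, about 80 g, standing loose on its rim in its station's cradle, axle level; its top is about 92 mm above the bench. Origin: on the axle, or within 8 mm of it, at one flange face; its z axis lies along the axle
- blue_station: the blue ribbon's counting station, fixed to the bench: a dark steel base plate 200 x 76 x 8 mm, on it a grey key box 58 x 58 mm, 72 mm tall (74 mm with its black collar), and a cradle for the spool. Origin: on the bench right under the middle of the key box; its x axis points from the key box to the cradle (cradle centre 115 mm along x), z up. All four stations look alike but for the width of the cradle; the spool in the cradle tells them apart
- blue_key_top (a point): middle of the top face of the blue station's key: a round white cap 35 mm across with an orange stem below, standing on top of the key box. The top face is 92 mm above the bench with the key up and 82 mm with it fully down (8 mm above the collar); the cap itself is 8 mm thick, so orange shows only while the key is not fully down
- blue_key (a joint): travel of the blue station's key in m: 0 up, growing straight downward to 0.010 (fully down), which is a firm stop. Up to there it resists with about 3 N all the way, has no return spring and stays where it is left; the white cap rides on a rubber cushion that gives only above 4 N, about 1.5 N per mm for up to 8 mm, and recovers. It counts as down from 0.007
- blue_spool: spool of blue ribbon with grey-white card flanges, 60 mm across, 34 mm wide, about 80 g, standing loose on its rim in its station's cradle, axle level; its top is about 74 mm above the bench. Origin: on the axle, or within 8 mm of it, at one flange face; its z axis lies along the axle
- white_station: the white ribbon's counting station, fixed to the bench: a dark steel base plate 200 x 76 x 8 mm, on it a grey key box 58 x 58 mm, 72 mm tall (74 mm with its black collar), and a cradle for the spool. Origin: on the bench right under the middle of the key box; its x axis points from the key box to the cradle (cradle centre 115 mm along x), z up. All four stations look alike but for the width of the cradle; the spool in the cradle tells them apart
- white_key_top (a point): middle of the top face of the white station's key: a round white cap 35 mm across with an orange stem below, standing on top of the key box. The top face is 92 mm above the bench with the key up and 82 mm with it fully down (8 mm above the collar); the cap itself is 8 mm thick, so orange shows only while the key is not fully down
- white_key (a joint): travel of the white station's key in m: 0 up, growing straight downward to 0.010 (fully down), which is a firm stop. Up to there it resists with about 3 N all the way, has no return spring and stays where it is left; the white cap rides on a rubber cushion that gives only above 4 N, about 1.5 N per mm for up to 8 mm, and recovers. It counts as down from 0.007
- white_spool: spool of white ribbon with grey-white card flanges, 100 mm across, 50 mm wide, about 80 g, standing loose on its rim in its station's cradle, axle level; its top is about 118 mm above the bench. Origin: on the axle, or within 8 mm of it, at one flange face; its z axis lies along the axle

How it is judged:
On the way, in this order (a step that is already met when the one before it is completed fails the run):
1. the pink station's key is down (7 mm or more of its 10 mm) (value of joint pink_key above 0.007 m), for 0.2 s.
2. the green station's key is down (7 mm or more of its 10 mm) (value of joint green_key above 0.007 m), for 0.2 s.
3. the blue station's key is down (7 mm or more of its 10 mm) (value of joint blue_key above 0.007 m), for 0.2 s.
At the end, for the whole second after the job is handed in: The pink, green and blue keys are down by at least 7 mm of their 10 mm, the white key is up (within 3 mm), and every spool stands in its cradle within 15 mm of where it was (value of joint each of pink_key, green_key, blue_key above 0.007 m and value of joint white_key below 0.003 m and distance of each of pink_spool, green_spool, blue_spool, white_spool from where it was at the start of the episode below 0.015 m); the robot touches nothing.
It fails at once if the green key is pushed (over 3 mm) before the pink one is down (value of joint green_key above 0.003 m and value of joint pink_key below 0.007 m).
It fails at once if the blue key is pushed (over 3 mm) before the pink and green ones are down (value of joint blue_key above 0.003 m and value of joint any of pink_key, green_key below 0.007 m).
It fails at once if the white key is pushed (over 3 mm) (value of joint white_key above 0.003 m).
It fails at once if a station is pressed harder than 20 N (contact force between any of the fingers, the arm and pink_station above 20 N or contact force between any of the fingers, the arm and green_station above 20 N or contact force between any of the fingers, the arm and blue_station above 20 N or contact force between any of the fingers, the arm and white_station above 20 N).
It fails at once if a spool is moved, lifted or knocked over (over 20 mm) (distance of any of pink_spool, green_spool, blue_spool, white_spool from where it was at the start of the episode above 0.02 m).
It also fails if it takes over 48 s, if anything falls off the work surface, if the arm or the gripper's body presses on something with over 40 N, if the wrist force passes 120 N, or if a joint passes its speed limit or range.

## Robot

A 6-joint arm with a two-finger parallel gripper is mounted at the origin on a cart in front of the work surface, level with it; the furniture and walls round the work are solid. World frame = base frame: x ahead of the robot, y to its left, z up, the work surface at z = 0. Lengths are in m, angles in rad, forces in N, time in s.
With the tool pointing down it reaches from about 0.375 to 0.925 m from the base axis. Payload 5.7 kg.
Tool frame: the origin (TCP) lies midway between the tips of the shut fingers; the grasp point (between the pads) lies 19 mm behind it; z points along the fingers, y is the line along which they close (so a half turn about z gives the same grasp; the last joint's range is limited). The gripper opens to 88 mm and grips with 3 to 60 N. Pads are 20 mm wide; open, the fingers measure 115 mm over their backs; the gripper's body (75 mm by 178 mm) begins 61 mm behind the grasp point.
Start: joints at [-1.316, 0.359, 1.51, -0, 1.272, -0.115], TCP at [0.217, -0.559, 0.223] pointing down, gripper open.
Joint ranges: [-2.97, 2.97], [-1.01, 2.36], [0.21, 2.38], [-0.96, 4.11], [0.2, 2.71], [-2.98, 2.98]. Speed limits (rad/s): [2.39, 2.39, 3.14, 3.14, 3.14, 3.14].

## Interface

Orientations are given as a unit quaternion [x, y, z, w].
In Python, from bench import move_ptp, servo_line, goto_joints, move_gripper, sleep, inverse_kinematics, capture, PlanningError, close_job, spot_in, silhouettes, current_clock, current_joint_pos, current_qvel, current_joint_torque, current_position, current_orientation, current_force, current_torque, current_finger_gap, current_grip_force gives the robot as it stands. Calls block until the motion is done:
- move_ptp(position, orientation): joint-space move of the TCP to a pose.
- servo_line(position, orientation=None, rate=0.15, contact_N=None): straight line of the TCP; orientation=None keeps the orientation; rate is the mean speed in m/s. With contact_N (N) it stops when the force on the tool has changed by that much, and returns True; else False.
- goto_joints(angles): joint-space move.
- move_gripper(opening): finger opening in m; the grip force is fixed at half the most; returns when the fingers have stopped.
- sleep(seconds).
- inverse_kinematics(position, orientation): joint angles nearest the present ones, or None.
- capture(name): name is "side" or "top"; returns a dict with "image" (384x512x3 uint8, blue, green, red), "range_z" (384x512 float32, m along the optical axis (not along the pixel's ray), 0 where there is no reading), "intrinsics" (3x3 intrinsics, pixels), "R" (3x3) and "t" (3): a world point X has camera coordinates R X + t. Camera axes: x right, y down, z forward; pixel columns grow to the right and rows downward; lengths in m; the calibration is good to about 2 mm. A picture is of the moment at which its call begins.
A pose or a line that the arm cannot do raises PlanningError and nothing moves.
- close_job(): hands the job in; it is judged then, once.
Trained networks look in the newest picture that a camera, given by its name, has taken for a name from the list of things; names that differ only in an ending like _2 or _b are one class to them, and where a whole thing is asked for, a point or a joint stands for the part that bears it (a point fixed in the world has none). Each returns a list of dicts, best first, with "conf" (0 to 1); they miss things now and then, are a little off and sometimes report something else, mostly with a low value. They report only what shows in the picture. A call takes as long as a camera call.
- spot_in(camera, query): "xy" ([column, row] in pixels, amid what is visible of it).
- silhouettes(camera, query): "region" (384x512 bool, what is visible of it) and "xy" ([column, row] in pixels, amid what is visible of it).
Readings, each from a call of its own:
- current_clock(): time.
- current_joint_pos(): joint angles.
- current_qvel(): joint speeds.
- current_joint_torque(): joint torques, N m.
- current_position(): TCP position.
- current_orientation(): TCP orientation.
- current_force(): force on the tool from outside, world axes, zero at the start.
- current_torque(): the same for the moment, N m.
- current_finger_gap(): finger opening in m.
- current_grip_force(): force on a finger pad.
Only numpy, scipy, OpenCV 4.12 (cv2) and the standard library are available. Lean on these libraries where they do the work, as an engineer would, in place of code of your own. Each camera call takes 0.05 s, during which the arm holds its last target. There are 200 camera calls.

## Working session

There is one attempt and no reset: what is moved stays moved. The work goes in short steps, each a Python script; the robot and the scene stay as the last script left them, time stands still between calls to the robot, and variables do not carry over. Pictures are saved under pics/ and viewed, at most 10 in all, crops included, and the job is handed in when it is done.

```bash
mkdir -p pics; python3 - <<'E'
from bench import *
import cv2,numpy as np
for c in ("top","side"):
    d=capture(c); cv2.imwrite(f"pics/{c}0.png",d["image"]); np.savez(f"{c}0.npz",**d)
    print(c,d["R"].round(2).tolist(),d["t"])
    for q in ["pink","green","blue","white"]:
        for k in ("_key_top","_spool"):
            print(q+k,[(np.round(s["xy"]).tolist(),round(s["conf"],2)) for s in spot_in(c,q+k)][:5])
print(current_clock(),current_orientation(),current_force())
E
```

```text
top [[0.0, -1.0, -0.01], [-0.99, -0.0, -0.11], [0.11, 0.01, -0.99]] [-0.00921481  0.56067538  1.292294  ]
pink_key_top [([375.0, 208.0], 0.59)]
pink_spool [([365.0, 163.0], 0.74), ([372.0, 208.0], 0.5)]
green_key_top [([213.0, 224.0], 0.54)]
green_spool []
blue_key_top [([292.0, 211.0], 0.69), ([138.0, 205.0], 0.49), ([288.0, 213.0], 0.47)]
blue_spool [([276.0, 171.0], 0.83)]
white_key_top [([142.0, 204.0], 0.49)]
white_spool [([148.0, 163.0], 0.78), ([291.0, 212.0], 0.69)]
side [[-0.84, -0.54, -0.03], [-0.29, 0.5, -0.82], [0.45, -0.68, -0.57]] [0.43321526 0.23984103 1.22682481]
pink_key_top [([298.0, 158.0], 0.62)]
pink_spool [([271.0, 155.0], 0.74)]
green_key_top [([254.0, 229.0], 0.41)]
green_spool [([213.0, 230.0], 0.69)]
blue_key_top [([273.0, 189.0], 0.55), ([212.0, 228.0], 0.48)]
blue_spool [([297.0, 158.0], 0.73), ([240.0, 196.0], 0.55)]
white_key_top []
white_spool [([158.0, 246.0], 0.93)]
0.9 [ 9.82957811e-01  1.83831283e-01  2.93258805e-06 -3.04968534e-05] [-0.56071694  0.5643068  -0.46050106]
```

View pics/top0.png

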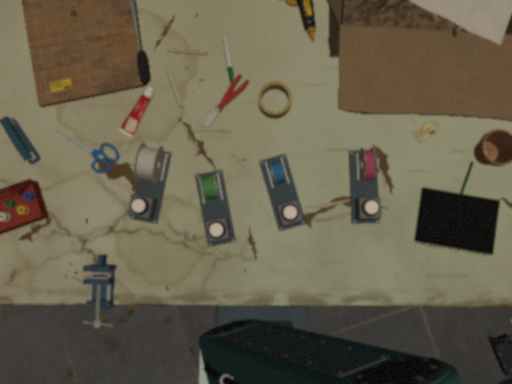

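View pics/side0.png

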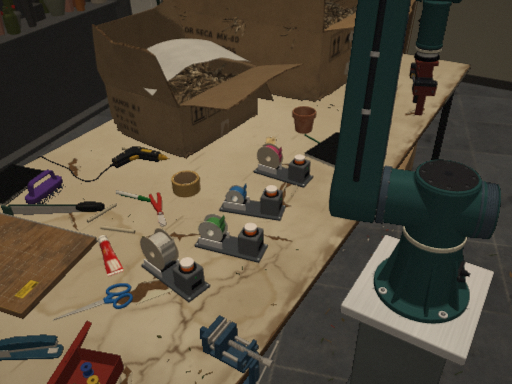

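The top view shows the caps at white (138,205), green (216,230), blue (290,212) and pink (370,208). The spools lie just above each one in the image, and all keys are up (orange stems visible in the side view).

```bash
cat > loc.py <<'E'
import numpy as np,cv2
def locate(f="top0.npz"):
    d=np.load(f); K,R,t=d["intrinsics"],d["R"],d["t"]; hsv=cv2.cvtColor(d["image"],cv2.COLOR_BGR2HSV); out={}
    def ray(u,v,z):
        r=R.T@np.linalg.inv(K)@[u,v,1]; c=-R.T@t
        return c+r*(z-c[2])/r[2]
    for n,(u,v) in dict(pink=(370,208),green=(216,230),blue=(290,212),white=(138,205)).items():
        m=np.zeros((384,512),np.uint8); m[v-14:v+15,u-14:u+15]=(d["image"][v-14:v+15,u-14:u+15].min(2)>125)
        _,lab,st,ce=cv2.connectedComponentsWithStats(m)
        i=1+np.argmin(np.linalg.norm(ce[1:]-[u,v],axis=1)); c=ce[i]
        zz=d["range_z"][lab==i]; zm=np.median(zz[zz>0]); p=R.T@(np.linalg.inv(K)@[c[0],c[1],1]*zm-t)
        out[n]=ray(*c,.092); print(n,c.round(1),st[i],out[n].round(4),p.round(4))
    return out
E
python3 - <<'E'
from loc import *; from bench import *
P=locate()
for n,p in P.items():
    for yaw in ([1,0,0,0],[.7071,.7071,0,0],list(current_orientation())):
        for z in (.15,.08): print(n,z,np.round(yaw,2),np.round(inverse_kinematics([p[0],p[1],z],yaw),2))
E
```

```text
pink [371.4 206.8] [366 201  12  12 114] [ 0.5015 -0.2853  0.092 ] [ 0.5015 -0.2851  0.093 ]
green [215.7 229.4] [210 224  12  12 116] [0.443  0.1095 0.092 ] [0.443  0.1094 0.0931]
blue [289.8 211.9] [284 206  12  12 112] [ 0.4878 -0.0782  0.092 ] [ 0.4878 -0.0782  0.0925]
white [137.9 205. ] [132 200  12  11 111] [0.5043 0.3087 0.092 ] [0.5042 0.3086 0.0923]
pink 0.15 [1 0 0 0] [-0.64  0.4   1.64 -0.    1.1   0.93]
pink 0.08 [1 0 0 0] [-0.64  0.49  1.71 -0.    0.95  0.93]
pink 0.15 [0.71 0.71 0.   0.  ] [-0.64  0.4   1.64 -0.    1.1  -0.64]
pink 0.08 [0.71 0.71 0.   0.  ] [-0.64  0.49  1.71 -0.    0.95 -0.64]
pink 0.15 [ 0.98  0.18  0.   -0.  ] [-0.64  0.4   1.64  0.    1.1   0.56]
pink 0.08 [ 0.98  0.18  0.   -0.  ] [-0.64  0.49  1.71  0.    0.95  0.56]
green 0.15 [1 0 0 0] [ 0.09  0.24  1.9  -0.    1.    1.66]
green 0.08 [1 0 0 0] [ 0.09  0.35  1.97 -0.    0.82  1.66]
green 0.15 [0.71 0.71 0.   0.  ] [ 0.09  0.24  1.9  -0.    1.    0.09]
green 0.08 [0.71 0.71 0.   0.  ] [ 0.09  0.35  1.97 -0.    0.82  0.09]
green 0.15 [ 0.98  0.18  0.   -0.  ] [0.09 0.24 1.9  0.   1.   1.29]
green
[... 165 characters left out ...]
   0.86  1.27]
blue 0.15 [0.71 0.71 0.   0.  ] [-0.3   0.29  1.82 -0.    1.03 -0.3 ]
blue 0.08 [0.71 0.71 0.   0.  ] [-0.3   0.4   1.89 -0.    0.86 -0.3 ]
blue 0.15 [ 0.98  0.18  0.   -0.  ] [-0.3   0.29  1.82  0.    1.03  0.9 ]
blue 0.08 [ 0.98  0.18  0.   -0.  ] [-0.3   0.4   1.89  0.    0.86  0.9 ]
white 0.15 [1 0 0 0] [ 0.43  0.42  1.61 -0.    1.11  2.  ]
white 0.08 [1 0 0 0] [ 0.43  0.5   1.67 -0.    0.96  2.  ]
white 0.15 [0.71 0.71 0.   0.  ] [ 0.43  0.42  1.61 -0.    1.11  0.43]
white 0.08 [0.71 0.71 0.   0.  ] [ 0.43  0.5   1.67 -0.    0.96  0.43]
white 0.15 [ 0.98  0.18  0.   -0.  ] [0.43 0.42 1.61 0.   1.11 1.63]
white 0.08 [ 0.98  0.18  0.   -0.  ] [0.43 0.5  1.67 0.   0.96 1.63]
```

```bash
cat > press.py <<'E'
from loc import locate; from bench import *; import numpy as np
Q=[1,0,0,0]
def press(p,zmin=.0795):
    move_ptp([p[0],p[1],.17],Q)
    servo_line([p[0],p[1],.100],Q,rate=.1)
    f0=np.array(current_force())
    hit=servo_line([p[0],p[1],zmin],Q,rate=.012,contact_N=7)
    print("hit",hit,"pos",np.round(current_position(),4),"dF",np.round(np.array(current_force())-f0,2))
    sleep(.3); print("dF",np.round(np.array(current_force())-f0,2))
    servo_line([p[0],p[1],.17],Q,rate=.1); print("t",current_clock())
E
python3 - <<'E'
from press import *; import cv2
P=locate(); move_gripper(0.0); press(P["pink"])
d=capture("side"); cv2.imwrite("pics/side1.png",cv2.resize(d["image"][110:290,130:330],None,fx=3,fy=3))
E
```

```text
pink [371.4 206.8] [366 201  12  12 114] [ 0.5015 -0.2853  0.092 ] [ 0.5015 -0.2851  0.093 ]
green [215.7 229.4] [210 224  12  12 116] [0.443  0.1095 0.092 ] [0.443  0.1094 0.0931]
blue [289.8 211.9] [284 206  12  12 112] [ 0.4878 -0.0782  0.092 ] [ 0.4878 -0.0782  0.0925]
white [137.9 205. ] [132 200  12  11 111] [0.5043 0.3087 0.092 ] [0.5042 0.3086 0.0923]
hit True pos [ 0.5015 -0.2853  0.0802] dF [-2.4   1.29  7.08]
dF [-1.46  1.18  5.65]
t 7.5333
```

View pics/side1.png

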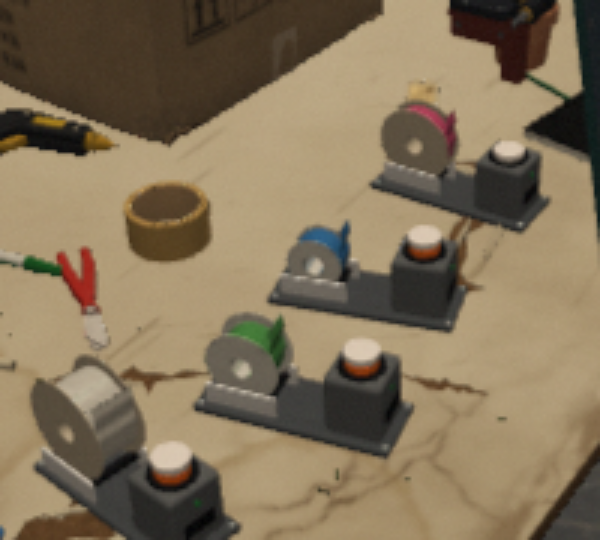

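The pink cap, at (508,152) in the crop, sits on the collar with no orange visible. The other three keys still show orange and the spools are in place. TCP z at contact was 0.0802, which matches the firm stop. Next are green and blue.

```bash
python3 - <<'E'
from press import *; import cv2
P=locate(); press(P["green"]); press(P["blue"])
p=P["blue"]; move_ptp([p[0],p[1],.25],Q); move_ptp([.4,-.45,.3],Q)
d=capture("side"); cv2.imwrite("pics/side2.png",cv2.resize(d["image"][110:290,130:330],None,fx=3,fy=3)); print(current_clock())
E
```

```text
pink [371.4 206.8] [366 201  12  12 114] [ 0.5015 -0.2853  0.092 ] [ 0.5015 -0.2851  0.093 ]
green [215.7 229.4] [210 224  12  12 116] [0.443  0.1095 0.092 ] [0.443  0.1094 0.0931]
blue [289.8 211.9] [284 206  12  12 112] [ 0.4878 -0.0782  0.092 ] [ 0.4878 -0.0782  0.0925]
white [137.9 205. ] [132 200  12  11 111] [0.5043 0.3087 0.092 ] [0.5042 0.3086 0.0923]
hit True pos [0.4431 0.1095 0.08  ] dF [0.16 1.06 7.43]
dF [-1.2   0.04  6.56]
t 12.8667
hit True pos [ 0.4878 -0.0782  0.0801] dF [-1.45 -0.28  6.69]
dF [-1.68 -0.36  7.07]
t 17.4583
19.3583
```

View pics/side2.png

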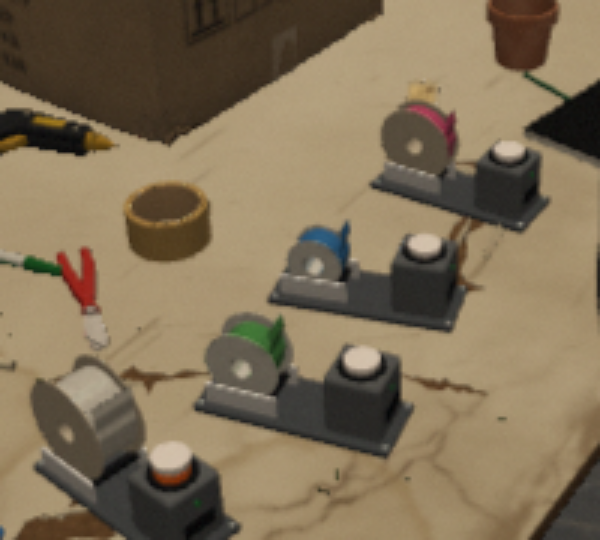

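The pink (508,152), green (361,362) and blue (424,246) caps are all fully down. The white key (171,460) still shows orange, and every spool is standing.

```bash
python3 -c "
from bench import *
print(close_job())"
```

```text
the job is handed in; nothing more can be done
None
```

I tapped the pink, green and blue keys fully down in that order at about 7 N each, left the white key up and all the spools standing, and handed the job in about 19 s into the run; the hand-in gave back no verdict.

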